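# Reset the key cutter's interlock with the two-button chord

## Task

Reset the key cutter's interlock on the grey reset unit: with the fingertips, push the sliding aluminium shutter fully away from over the two buttons, then press both buttons all the way down together, one finger on each, so that the two little metal flags stand up, and hold them there for three seconds. Then let go so that both buttons spring back, leave the shutter open, and do not grasp, lift or disturb the loose things lying around.

Things in the scene. Friction and masses are not known exactly. Their poses are not given: they have to be found in the camera images.
- reset_unit: grey steel box screwed to the bench, 140 mm deep (its x, from 60 mm before to 80 mm behind the origin), 124 mm wide (its y), flat top 45 mm above the bench. Origin on the bench straight below the midpoint between the two buttons; x points away from the robot side (may be turned up to 0.45 rad), y along the line of the buttons to the left, z up. Cannot be moved by hand. A black cable gland stands 18 mm out of its far side.
- lip (a point): centre of the near face of the shutter's upright push lip: an aluminium strip 90 mm wide (unit's y), 4 mm thick and about 19 mm high, its lower edge 66 mm and its top 86 mm above the bench; the point is 77.5 mm up. Push it along the unit's +x. It moves with the shutter.
- shutter (a joint): how far the shutter has slid along the unit's +x, m: 0 covers the buttons, 0.055 fully open at its end stop; starts between 0 and 0.015. The shutter is a bridge plate 44 mm deep and 119 mm wide, top 67 mm above the bench, over the buttons; at joint value s it covers x from s-22 mm to s+22 mm in the unit's frame. Slides with about 1.5 N of friction and stays where it is left.
- button_left_top (a point): centre of the top of the left button, a round black cap 25 mm across, at x 0, y +28 mm in the unit's frame; top 59 mm above the bench when up. Stands 14 mm above the box top when up, 7 mm when down; in a steel collar 37 mm across and 4 mm high.
- button_right_top (a point): centre of the top of the right button, same cap, at x 0, y -28 mm in the unit's frame (56 mm between the centres).
- button_left (a joint): how far the left button is pressed, m: 0 up, 0.007 fully down (end stop). Spring: about 1 N to start, 4 N fully down; springs back by itself.
- button_right (a joint): how far the right button is pressed, same meaning and spring.
- flag_left_tip (a point): free tip of the left flag, a thin steel tongue 12 mm wide and 26 mm long, hinged on top of the unit 30 mm on the near side of the left button; when flat it points to the near side, tip 48 mm above the bench. It is geared to that button: upright, tip about 73 mm above the bench, when the button is fully down, flat when it is up. Shows the button state; not to be touched.
- flag_right_tip (a point): free tip of the right flag, a thin steel tongue 12 mm wide and 26 mm long, hinged on top of the unit 30 mm on the near side of the right button; when flat it points to the near side, tip 48 mm above the bench. It is geared to that button: upright, tip about 73 mm above the bench, when the button is fully down, flat when it is up. Shows the button state; not to be touched.
- padlock: loose brass padlock lying flat, 63 x 42 x 19 mm, left of the unit; origin under its centre. A bystander.
- lock_cylinder: loose brass lock cylinder, 32 x 68 x 17 mm, right of the unit; origin under its centre. A bystander.

How it is judged:
On the way, in this order (a step that is already met when the one before it is completed fails the run):
1. the shutter is pushed fully open, at least 50 of its 55 mm (value of joint shutter above 0.05 m), for 0.2 s.
2. both buttons are held down together by the fingers, at least 5 of 7 mm, without a break (value of joint each of button_left, button_right above 0.005 m and contact force between the fingers and button_left above 0.3 N and contact force between the fingers and button_right above 0.3 N), for 2.5 s.
At the end, for the whole second after the job is handed in: After the shutter was opened and both buttons were held down together for at least 2.5 s: the shutter is open by at least 50 mm, both buttons are back up to within 1 mm, and padlock and lock cylinder lie still within 15 mm of where they were (value of joint shutter above 0.05 m and value of joint each of button_left, button_right below 0.001 m and distance of each of padlock, lock_cylinder from where it was at the start of the episode below 0.015 m and linear speed of each of padlock, lock_cylinder below 0.02 m/s); the robot touches nothing.
It fails at once if one button is pressed nearly home while the other is still up (they are to be pressed together) ((value of joint button_left above 0.0055 m and value of joint button_right below 0.001 m) or (value of joint button_right above 0.0055 m and value of joint button_left below 0.001 m)).
It fails at once if a bystander (padlock, lock cylinder) is lifted or shifted by more than 15 mm (distance of any of padlock, lock_cylinder from where it was at the start of the episode above 0.015 m).
It also fails if it takes over 45 s, if anything falls off the work surface, if the arm or the gripper's body presses on something with over 40 N, if the wrist force passes 120 N, or if a joint passes its speed limit or range.

## Robot

A 6-joint arm with a two-finger parallel gripper is mounted at the origin on a cart in front of the work surface, level with it; the furniture and walls round the work are solid. World frame = base frame: x ahead of the robot, y to its left, z up, the work surface at z = 0. Lengths are in m, angles in rad, forces in N, time in s.
With the tool pointing down it reaches from about 0.375 to 0.975 m from the base axis. Payload 3.8 kg.
Tool frame: the origin (TCP) lies at the very end of the fingers, on their centre line; the grasp point (between the pads) lies 19 mm behind it; z points along the fingers, y is the direction in which the jaws open and shut (so a half turn about z gives the same grasp; the last joint's range is limited). The gripper opens to 85 mm and grips with 20 to 120 N. Pads are 22 mm wide; open, the fingers measure 114 mm over their backs; the gripper's body (76 mm by 85 mm) begins 54 mm behind the grasp point. The pads swing forward as they close: fully open they stand 13 mm farther back than shut.
Start: joints at [1.238, 0.264, 1.604, -0, 1.274, -0.037], TCP at [0.197, 0.646, 0.203] pointing down, gripper open.
Joint ranges: [-2.63, 2.63], [-0.94, 2.18], [0.31, 2.57], [-1.31, 4.45], [0, 2.66], [-2.55, 2.55]. Speed limits (rad/s): [2.57, 2.57, 3.14, 3.14, 3.14, 3.14].

## Interface

Orientations are given as a rotation vector (axis times angle).
In Python, from workcell import bot, viewer, finish_job gives the robot as it stands.
- The arm moves only by the tool servo_tool, never from a script. Its argument "plan" is a list that holds one entry, the list of rows, each a list of 6 numbers: the shift along the tool's x, y, z in cm, then the turn, a rotation vector about the tool's x, y, z in degrees. A call has 1 to 20 rows; each row is the pose to reach, as a shift and turn from the pose measured when the call began, along the tool's axes at that moment; what a row does not reach only later rows make up. A row lasts 1/12 s, in which the tool goes at most 41.7 mm and 7.16 degrees, less where a joint would pass 70% of its speed; a pose out of reach is approached as far as the arm can. A call with a gripper value outside its range is refused whole. "claw" is the finger opening in cm, from 0 to 8.54, set as the call begins (left out, the last holds). The fingers move at their own pace and stop on an object; "grip_force" is the grip in N (left out, the last holds). Time passes only in rows, so rows that repeat a pose let the fingers close. It gives the time, the measured TCP pose, the force and the opening at its end, in the units of the state.
- bot.read_state(): the state, without advancing time (a new reading comes with each control period).
- viewer.read_camera(name): name is "scene" or "top" or "wrist"; returns a dict with "color" (384x512x3 uint8, red, green, blue), "fx", "fy", "cx", "cy" (pixels), "eye" and "rotation" of the camera in the world; the wrist camera has in their place "T_tool_cam" (4x4, takes a point from camera to tool coordinates, whose origin is the TCP and whose axes are the flange's). Camera axes: x right, y down, z forward; pixel columns grow to the right and rows downward; lengths in m; the calibration is good to about 2 mm. A picture is of the moment at which its call begins: read the wrist's pose just before it. There is no depth.
- finish_job(): hands the job in, once; it reports no verdict.
The state is a dict: "time": time; "q": joint angles; "joint_vel": joint speeds; "joint_torque": joint torques, N m; "tool_pos": TCP position; "tcp_rot": TCP orientation; "wrist_force": force on the tool from outside, world axes, zero at the start; "torque": the same for the moment, N m; "width": opening from 0.0 (shut) to 1.0 (fully open).
Only numpy, scipy, OpenCV 4.12 (cv2) and the standard library are available. Lean on these libraries where they do the work, as an engineer would, in place of code of your own. Each camera call takes 0.05 s, during which the arm holds its last target.

## Working session

There is one attempt and no reset: what is moved stays moved. The work goes in short steps, Python scripts to look and compute and a tool call to move; the robot and the scene stay as the last step left them, time stands still between calls to the robot, and variables do not carry over. Pictures are saved under pics/ and viewed, and the job is handed in when it is done.

Besides the shell and the picture viewer there is one more tool, called after "Emit:" as name([rows], argument=value, ...), one row to a line, values as JSON. servo_tool: Moves the arm, as the interface text tells. Its arguments: {"type":"object","properties":{"plan":{"type":"array"},"claw":{"type":"number"},"grip_force":{"type":"number"}},"required":["plan"]}

```bash
mkdir -p pics; ls; cat > h.py <<'E'
import numpy as np, cv2
from workcell import bot, viewer
def snap(name,fn):
    c=viewer.read_camera(name); cv2.imwrite('pics/'+fn,cv2.cvtColor(c['color'],cv2.COLOR_RGB2BGR)); return c
E
python3 - <<'E'
from h import *
np.set_printoptions(precision=4,suppress=True)
print(bot.read_state())
for n in ['scene','top']:
    c=snap(n,n+'0.png'); print({k:v for k,v in c.items() if k!='color'})
E
```

```text
pics
{'time': 0.0, 'q': array([ 1.2381,  0.2648,  1.6054,  0.    ,  1.2737, -0.0369]), 'joint_vel': array([-0.0009, -0.0011, -0.0013,  0.0011, -0.0011,  0.0021]), 'joint_torque': array([ -0.0009, -51.5124, -36.7314,  -0.0001,   0.013 ,  -0.    ]), 'tool_pos': array([0.1965, 0.6449, 0.2021]), 'tcp_rot': array([-0.4629, -3.1069,  0.0034]), 'wrist_force': array([ 0.1706, -0.435 , -0.6966]), 'torque': array([-0.0391,  0.0261,  0.0295]), 'width': 1.001616729367952}
{'fx': 402.249287017815, 'fy': 402.249287017815, 'cx': 255.55672800956316, 'cy': 185.77975953203145, 'eye': array([ 0.0816, -0.3709,  0.7395]), 'rotation': array([-2.1888,  1.1558, -0.4239])}
{'fx': 441.3399619821384, 'fy': 441.3399619821384, 'cx': 261.3863389457132, 'cy': 195.68283230834697, 'eye': array([ 0.3687, -0.0485,  0.9976]), 'rotation': array([-2.0921,  2.1522, -0.1701])}
```

View pics/scene0.png

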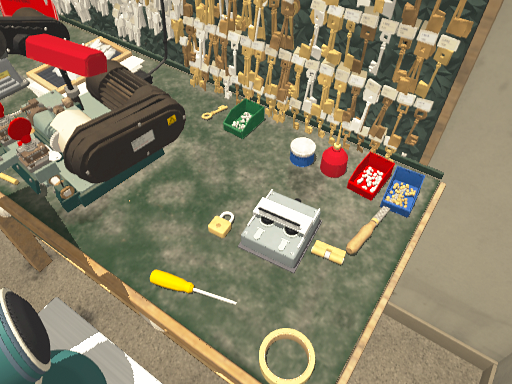

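View pics/top0.png

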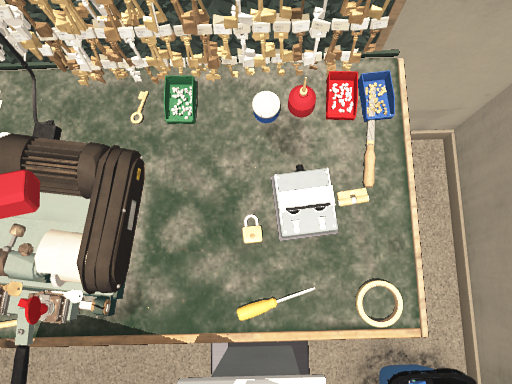

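```bash
python3 - <<'E'
from h import *
a=cv2.imread('pics/scene0.png')[170:290,190:370]; cv2.imwrite('pics/s0z.png',cv2.resize(a,None,fx=4,fy=4,interpolation=cv2.INTER_CUBIC))
a=cv2.imread('pics/top0.png')[150:255,230:380]; cv2.imwrite('pics/t0z.png',cv2.resize(a,None,fx=5,fy=5,interpolation=cv2.INTER_CUBIC))
a=cv2.imread('pics/scene0.png')[0:230,0:260]; cv2.imwrite('pics/m0z.png',cv2.resize(a,None,fx=2.5,fy=2.5))
snap('wrist','w0.png')
E
```

```text
(no output)
```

View pics/s0z.png

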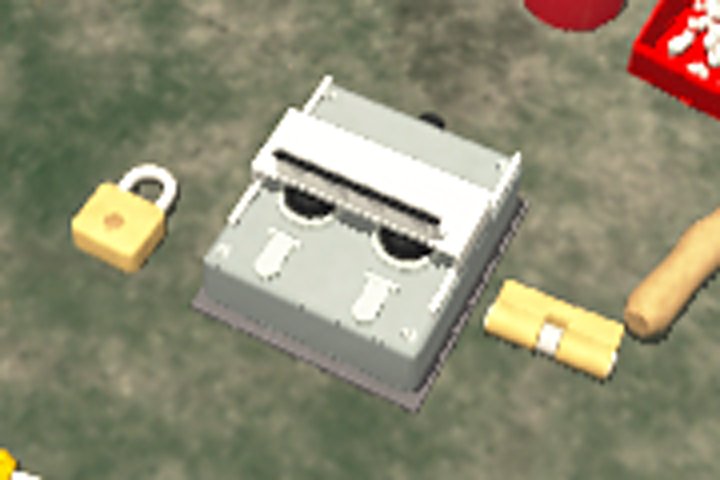

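View pics/t0z.png

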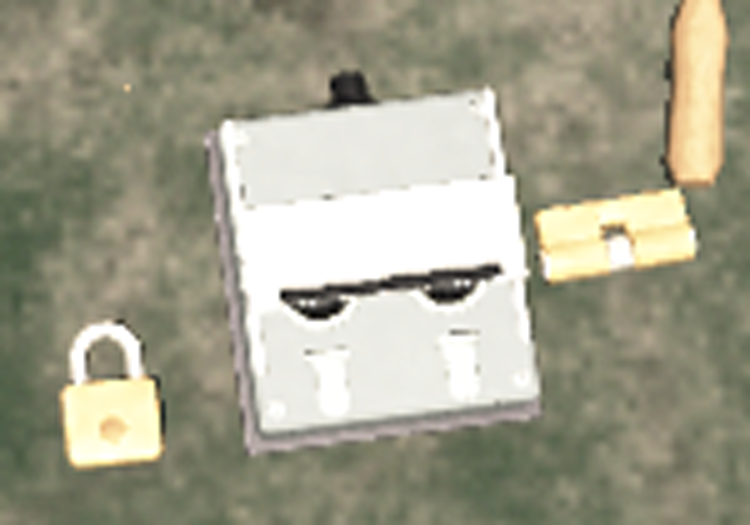

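View pics/m0z.png

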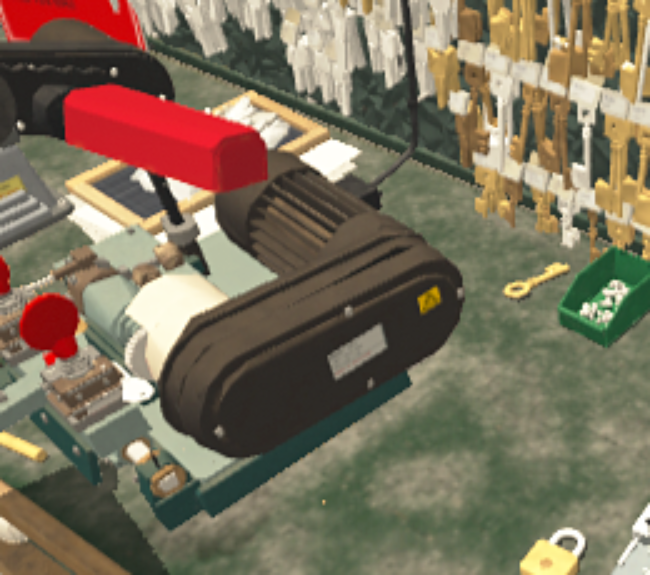

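View pics/w0.png

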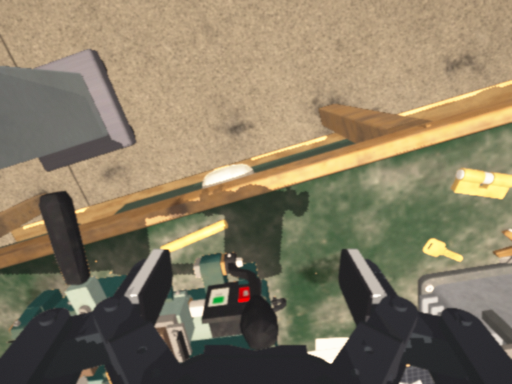

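```bash
cat >> h.py <<'E'
np.set_printoptions(precision=4,suppress=True)
from scipy.spatial.transform import Rotation as R
def rays(c,px):
    px=np.atleast_2d(px).astype(float)
    d=np.c_[(px[:,0]-c['cx'])/c['fx'],(px[:,1]-c['cy'])/c['fy'],np.ones(len(px))]
    rot=np.array(c['rotation']); M=R.from_rotvec(rot).as_matrix() if rot.shape==(3,) else rot
    return d@M.T
def plane(c,px,z):
    d=rays(c,px); return c['eye']+d*((z-c['eye'][2])/d[:,2])[:,None]
def tri(c1,p1,c2,p2):
    d1=rays(c1,p1)[0];d2=rays(c2,p2)[0]
    A=np.c_[d1,-d2];t=np.linalg.lstsq(A,c2['eye']-c1['eye'],rcond=None)[0]
    a=c1['eye']+t[0]*d1;b=c2['eye']+t[1]*d2
    return (a+b)/2,np.linalg.norm(a-b)
E
python3 - <<'E'
from h import *
s=viewer.read_camera('scene');t=viewer.read_camera('top')
for n,a,b in [('stick',(172,118),(138,174)),('lever',(104,63),(39,190)),('knob',(20,130),(33,310)),('cover hi',(184,106),(142,153))]:
    print(n,tri(s,a,t,b))
zt=lambda x,y:(x/5+230,y/5+150)
zs=lambda x,y:(x/4+190,y/4+170)
print('top corners NL NR FR FL\n',plane(t,[zt(258,432),zt(540,403),zt(490,92),zt(224,122)],.045))
print('scene corners NL NR\n',plane(s,[zs(205,262),zs(415,360)],.045))
print('flag hinge heads L R top\n',plane(t,[zt(327,352),zt(458,335)],.048))
print('flag tips top',plane(t,[zt(335,417),zt(466,400)],.048))
print('flag tips scene',plane(s,[zs(265,274),zs(372,318)],.048))
print('lip ends top (z86)',plane(t,[zt(282,294),zt(500,269)],.0855))
print('lip ends scene',plane(s,[zs(275,153),zs(438,220)],.0855))
E
```

```text
stick (array([0.5754, 0.2103, 0.132 ]), np.float64(0.0024434508609607725))
lever (array([0.5256, 0.3405, 0.2577]), np.float64(0.010845513042828879))
knob (array([0.3178, 0.3696, 0.2039]), np.float64(0.0014453563713950719))
cover hi (array([0.6128, 0.2   , 0.1477]), np.float64(0.0020640156576244807))
top corners NL NR FR FL
 [[ 0.4476 -0.0769  0.045 ]
 [ 0.4566 -0.1988  0.045 ]
 [ 0.5948 -0.1846  0.045 ]
 [ 0.5849 -0.0667  0.045 ]]
scene corners NL NR
 [[ 0.4465 -0.0804  0.045 ]
 [ 0.4579 -0.1995  0.045 ]]
flag hinge heads L R top
 [[ 0.481  -0.1078  0.048 ]
 [ 0.4868 -0.1647  0.048 ]]
flag tips top [[ 0.4528 -0.1101  0.048 ]
 [ 0.4586 -0.1667  0.048 ]]
flag tips scene [[ 0.4562 -0.1113  0.048 ]
 [ 0.4647 -0.1702  0.048 ]]
lip ends top (z86) [[ 0.5014 -0.0877  0.0855]
 [ 0.5093 -0.179   0.0855]]
lip ends scene [[ 0.4996 -0.088   0.0855]
 [ 0.5103 -0.1783  0.0855]]
```

```bash
cat >> h.py <<'E'
O=np.array([.512,-.1335,0]);YAW=.09
def U(p):  # unit->world
    c,s=np.cos(YAW),np.sin(YAW); p=np.array(p,float)
    return O+np.array([c*p[0]-s*p[1],s*p[0]+c*p[1],p[2]])
def inU(p):
    c,s=np.cos(YAW),np.sin(YAW); d=np.array(p)-O
    return np.array([c*d[0]+s*d[1],-s*d[0]+c*d[1],d[2]])
def pose():
    st=bot.read_state(); return st,np.array(st['tool_pos']),R.from_rotvec(st['tcp_rot'])
def rel(p,Rt):
    st,p0,R0=pose()
    return np.r_[R0.inv().apply(np.array(p)-p0)*100,np.degrees((R0.inv()*Rt).as_rotvec())]
def down(yaw,flip=0):  # tool z down, tool y along +-unit y at yaw
    y=np.array([-np.sin(yaw),np.cos(yaw),0])*(-1 if flip else 1); z=np.array([0,0,-1.]); x=np.cross(y,z)
    return R.from_matrix(np.c_[x,y,z])
E
python3 - <<'E'
from h import *
st,p,r=pose(); print(r.as_matrix())
for f in (0,1):
    for w in [(.1965,.645,.45),(.42,.3,.45),(.47,-.137,.3),U([-.045,0,.2])]: print(f,w,rel(w,down(YAW,f)))
E
```

```text
[[-0.9566  0.2915 -0.0003]
 [ 0.2915  0.9566 -0.0011]
 [-0.     -0.0011 -1.    ]]
0 (0.1965, 0.645, 0.45) [  0.006   -0.063  -24.728   -0.0632  -0.0122 -22.1052]
0 (0.42, 0.3, 0.45) [-31.4305 -26.5492 -24.6983  -0.0632  -0.0122 -22.1052]
0 (0.47, -0.137, 0.3) [-48.9524 -66.8769  -9.6533  -0.0632  -0.0122 -22.1052]
0 [ 0.4672 -0.1375  0.2   ] [-48.6987 -66.9999   0.3469  -0.0632  -0.0122 -22.1052]
1 (0.1965, 0.645, 0.45) [  0.006   -0.063  -24.728   -0.017    0.0881 157.8948]
1 (0.42, 0.3, 0.45) [-31.4305 -26.5492 -24.6983  -0.017    0.0881 157.8948]
1 (0.47, -0.137, 0.3) [-48.9524 -66.8769  -9.6533  -0.017    0.0881 157.8948]
1 [ 0.4672 -0.1375  0.2   ] [-48.6987 -66.9999   0.3469  -0.017    0.0881 157.8948]
```

Emit:
servo_tool([
  [[0, 0, -4, 0, 0, 0], [0, 0, -8, 0, 0, 0], [0, 0, -12, 0, 0, 0], [0, 0, -16, 0, 0, 0], [0, 0, -20, 0, 0, 0], [0, 0, -24.7, 0, 0, 0], [-3, -2.5, -24.7, 0, 0, -2], [-6, -5, -24.7, 0, 0, -4], [-9, -7.6, -24.7, 0, 0, -6], [-12, -10.2, -24.7, 0, 0, -8], [-15, -12.7, -24.7, 0, 0, -11], [-18, -15.2, -24.7, 0, 0, -13], [-21, -17.8, -24.7, 0, 0, -15], [-24, -20.4, -24.7, 0, 0, -17], [-27, -23, -24.7, 0, 0, -19], [-30, -25.5, -24.7, 0, 0, -21], [-31.4, -26.5, -24.7, 0, 0, -22.1]],
])

```text
time: 1.67
tool_pos: [0.4215, 0.2967, 0.4503]
tcp_rot: [-0.139, 3.138, -0.004]
wrist_force: [-0.1, 0.8, -0.7]
width: 1.0
```

```bash
python3 - <<'E'
from h import *
st,p,r=pose(); print(st['time'],p,r.as_matrix(),st['q'],st['wrist_force'])
for w in [(.45,0,.45),U([-.055,0,.25]),U([-.055,0,.2])]: print(w,rel(w,down(YAW,0)))
E
```

```text
1.6667 [0.4215 0.2967 0.4503] [[-0.9961 -0.0882  0.0011]
 [-0.0882  0.9961 -0.0026]
 [-0.0009 -0.0027 -1.    ]] [ 0.5671 -0.0928  1.5473 -0.0028  1.6875 -1.0923] [-0.1159  0.8323 -0.6758]
(0.45, 0, 0.45) [ -0.2219 -29.8094   0.1085  -0.1548   0.0504  -0.0977]
[ 0.4572 -0.1384  0.25  ] [  0.2971 -43.6094  20.1454  -0.1548   0.0504  -0.0977]
[ 0.4572 -0.1384  0.2   ] [  0.3015 -43.5959  25.1454  -0.1548   0.0504  -0.0977]
```

Emit:
servo_tool([
  [[0, -4, 0, 0, 0, 0], [0, -8, 0, 0, 0, 0], [0, -12, 0, 0, 0, 0], [0, -16, 0, 0, 0, 0], [0, -20, 0, 0, 0, 0], [0, -24, 0, 0, 0, 0], [0, -27, 2.5, 0, 0, 0], [0, -30, 5, 0, 0, 0], [0, -33, 7.5, 0, 0, 0], [0.1, -36, 10, 0, 0, 0], [0.2, -39, 12.5, 0, 0, 0], [0.3, -42, 15, 0, 0, 0], [0.3, -43.6, 18, 0, 0, 0], [0.3, -43.6, 20.1, 0, 0, 0], [0.3, -43.6, 20.1, 0, 0, 0]],
], claw=4.5)

```text
time: 2.92
tool_pos: [0.4535, -0.1382, 0.2447]
tcp_rot: [0.134, -3.13, -0.002]
wrist_force: [0.4, 1.2, 0.2]
width: 0.526
```

```bash
python3 - <<'E'
from h import *
st,p,r=pose(); print(st['time'],p,inU(p),st['q'],st['wrist_force'],st['width'])
c=snap('wrist','w1.png'); print(c['T_tool_cam'],c['fx'],c['cx'],c['cy']); snap('scene','s1.png')
E
```

```text
2.9167 [ 0.4535 -0.1382  0.2447] [-0.0587  0.0005  0.2447] [-0.3468 -0.142   1.9573 -0.0021  1.3345 -2.003 ] [0.3884 1.2148 0.1792] 0.525971935495846
[[ 0.0003 -0.9457 -0.325   0.0842]
 [ 1.      0.0006 -0.0007  0.0005]
 [ 0.0009 -0.325   0.9457 -0.1711]
 [ 0.      0.      0.      1.    ]] 294.58507783484214 255.05185359548094 190.33382603895777
```

View pics/w1.png

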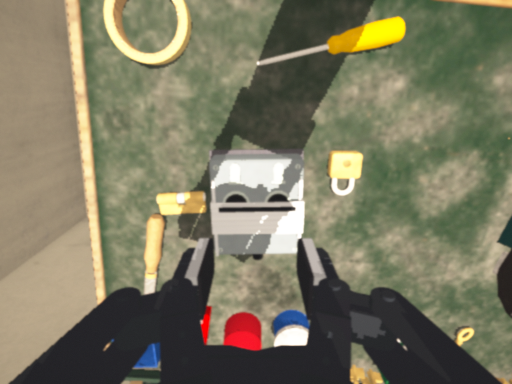

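View pics/s1.png

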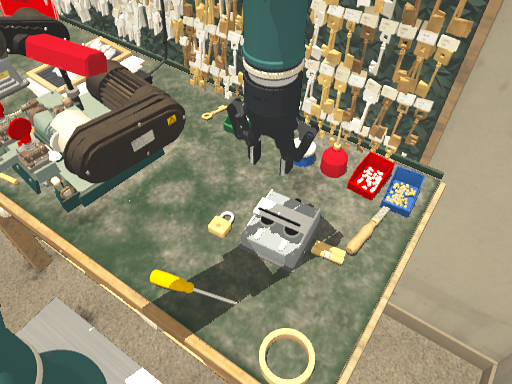

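```bash
python3 - <<'E'
from h import *
a=cv2.imread('pics/w1.png')[140:290,180:340]; cv2.imwrite('pics/w1z.png',cv2.resize(a,None,fx=4.8,fy=4,interpolation=cv2.INTER_CUBIC) if 0 else cv2.resize(a,None,fx=4,fy=4,interpolation=cv2.INTER_CUBIC))
T=None
c=viewer.read_camera('wrist');T=np.array(c['T_tool_cam']);Ti=np.linalg.inv(T)
def prj(pt):
    q=Ti@np.r_[pt,1]; return c['fx']*q[0]/q[2]+c['cx'],c['fy']*q[1]/q[2]+c['cy'],q[2]
for y in (-.0375,-.03,-.0225,0,.0225,.03,.0375): print(y,prj([0,y,0]),prj([0,y,-.006]),prj([.011,y,-.006]))
E
```

```text
-0.0375 (np.float64(196.12522592559284), np.float64(227.64711349691328), np.float64(0.18914454229089445)) (np.float64(194.29457350199715), np.float64(231.93237173787824), np.float64(0.18347032234572355)) (np.float64(193.09239286514344), np.float64(215.724232673507), np.float64(0.1798949886706045))
-0.03 (np.float64(207.8048412125282), np.float64(227.65468032432366), np.float64(0.18913921507324655)) (np.float64(206.33536370234256), np.float64(231.94029702247713), np.float64(0.18346499512807565)) (np.float64(205.37245995362557), np.float64(215.73183548961555), np.float64(0.1798896614529566))
-0.0225 (np.float64(219.48511444451387), np.float64(227.66224757799438), np.float64(0.18913388785559865)) (np.float64(218.3768531725687), np.float64(231.94822276733754), np.float64(0.18345966791042775)) (np.float64(217.6532543827112), np.float64(215.7394387560341), np.float64(0.1798843342353087))
0 (np.float64(254.52988236677746), np.float64(227.68495189692868), np.float64(0.18911790620265498)) (np.float64(254.50551781173695), np.float64(231.97200276388915), np.float64(0.18344368625748408)) (np.flo
[... 283 characters left out ...]
4041)) (np.float64(291.35329872925513), np.float64(215.78506781329597), np.float64(0.17985237092942136))
0.03 (np.float64(301.26545420078924), np.float64(227.7152302920047), np.float64(0.1890965973320634)) (np.float64(302.68686413873223), np.float64(232.00371587205274), np.float64(0.18342237738689252)) (np.float64(303.63918635240435), np.float64(215.79267423300493), np.float64(0.17984704371177346))
0.0375 (np.float64(312.9509929952085), np.float64(227.72280095705509), np.float64(0.1890912701144155)) (np.float64(314.73394996161085), np.float64(232.01164530044946), np.float64(0.18341705016924462)) (np.float64(315.92580183334593), np.float64(215.80028110334408), np.float64(0.17984171649412556))
```

View pics/w1z.png

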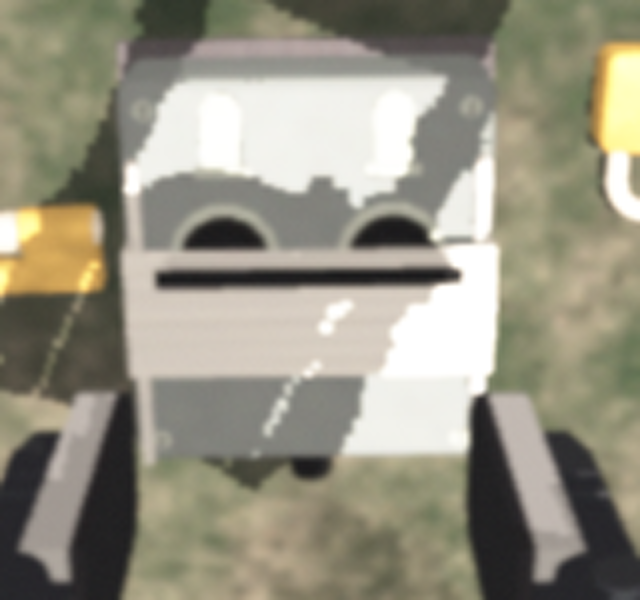

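```bash
cat >> h.py <<'E'
def wristcam():
    st,p,r=pose(); c=dict(viewer.read_camera('wrist')); T=np.array(c['T_tool_cam'])
    c['eye']=p+r.apply(T[:3,3]); c['rotation']=r.as_matrix()@T[:3,:3]; return c
E
python3 - <<'E'
from h import *
c=wristcam(); z=lambda *a:[(x/4+180,y/4+140) for x,y in a]
def show(n,pts,h):
    w=plane(c,z(*pts),h); print(n,w[:,:2].tolist(),'\n  U',[inU(q)[:2].round(4).tolist() for q in w])
show('caps widest R,L (edge row245)',[(186,245),(265,245),(350,245),(433,245)],.059)
show('cap near edge R L',[(224,216),(391,214)],.059)
show('flag tips R L',[(219,95),(394,92)],.048)
show('flag hinge R L',[(220,170),(393,170)],.048)
show('lip R L dark near',[(156,272),(460,268)],.086)
show('lip R L dark far',[(156,287),(460,280)],.086)
show('plate near edge corners',[(122,248),(498,244)],.067)
show('plate far edge corners',[(132,377),(494,375)],.067)
show('box near',[(124,60),(490,55)],.045)
show('box far',[(145,460),(470,455)],.045)
E
```

```text
caps widest R,L (edge row245) [[0.517541099006543, -0.17122175691890804], [0.5151822462124693, -0.14518544008521475], [0.5126457039066481, -0.11718783917414671], [0.510170307962635, -0.08986515365129899]] 
  U [[0.0021, -0.0381], [0.0021, -0.0119], [0.0021, 0.0162], [0.0021, 0.0436]]
cap near edge R L [[0.5062304861175246, -0.15938606250339063], [0.5006034221007913, -0.10492831939969238]] 
  U [[-0.0081, -0.0253], [-0.0088, 0.0295]]
flag tips R L [[0.46852160229607215, -0.16429434722636302], [0.46240521461652007, -0.1075573010819259]] 
  U [[-0.0461, -0.0268], [-0.0471, 0.0303]]
flag hinge R L [[0.49410191518940044, -0.1622615466514084], [0.48891505897623405, -0.1048337894544411]] 
  U [[-0.0204, -0.027], [-0.0204, 0.0306]]
lip R L dark near [[0.5166044474246145, -0.17797265110326232], [0.5068074384668566, -0.08470371793729048]] 
  U [[0.0006, -0.0447], [-0.0008, 0.0491]]
lip R L dark far [[0.521631303433135, -0.1777270184818079], [0.5107807910393939, -0.08417149491686948]] 
  U [[0.0056, -0.0449], [0.0032, 0.0492]]
plate near edge corners [[0.5172825278310573, -0.1912362455039051], [0.504923465857294, -0.07020603396103407]] 
  U [[0.0001, -0.058], [-0.0014, 0.0637]]
plate far edge corners [[0.5636316338565278, -0.18603989698579487], [0.551828565083168, -0.06477674312923926]] 
  U [[0.0467, -0.057], [0.0458, 0.0649]]
box near [[0.4603824323135732, -0.19605710730832265], [0.4480737775785749, -0.07761793296614478]] 
  U [[-0.057, -0.0577], [-0.0586, 0.0614]]
box far [[0.6089795892157319, -0.18240544808532178], [0.5960370506728655, -0.06392937289667128]] 
  U [[0.0922, -0.0574], [0.0899, 0.0617]]
```

```bash
python3 - <<'E'
from h import *
import json
st,p,r=pose(); print(st['time'],p,inU(p),r.as_matrix())
c=wristcam(); im=cv2.cvtColor(c['color'],cv2.COLOR_RGB2BGR)
np.savez('w2.npz',**{k:np.array(v) for k,v in c.items()})
a=im[120:270,180:340]; cv2.imwrite('pics/w2z.png',cv2.resize(a,None,fx=4,fy=4,interpolation=cv2.INTER_CUBIC))
st,p,r=pose(); print(st['time'],p,inU(p))
E
```

```text
3.1167 [ 0.4583 -0.1382  0.2526] [-0.0539  0.0001  0.2526] [[-0.996  -0.0889  0.0041]
 [-0.0889  0.996  -0.0035]
 [-0.0038 -0.0038 -1.    ]]
3.1667 [ 0.4586 -0.1382  0.2529] [-0.0536  0.0001  0.2529]
```

View pics/w2z.png

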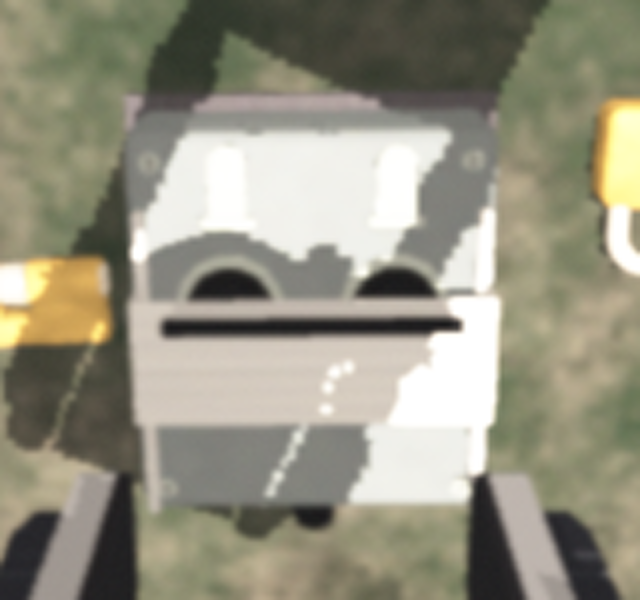

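```bash
python3 - <<'E'
from h import *
c=dict(np.load('w2.npz')); z=lambda *a:[(x/4+180,y/4+120) for x,y in a]
def show(n,pts,h):
    w=plane(c,z(*pts),h); print(n,w[:,:2].round(4).tolist(),'\n  U',[inU(q)[:2].round(4).tolist() for q in w])
show('caps edges',[(189,295),(272,295),(355,295),(437,295)],.059)
show('cap near edge R L',[(231,268),(396,266)],.059)
show('flag tips R L',[(226,146),(397,144)],.048)
show('flag hinge R L',[(230,222),(395,222)],.048)
show('lip R L dark near',[(162,322),(462,318)],.086)
show('lip R L dark far',[(162,336),(462,330)],.086)
show('plate near edge corners',[(130,300),(500,296)],.067)
show('plate far edge corners',[(138,424),(496,424)],.067)
show('box near',[(128,127),(494,125)],.045)
show('box far',[(150,508),(470,502)],.045)
show('bolts',[(150,162),(472,160),(168,488),(460,486)],.045)
E
```

```text
caps edges [[0.5082, -0.1711], [0.5058, -0.1439], [0.5033, -0.1167], [0.5008, -0.0899]] 
  U [[-0.0071, -0.0371], [-0.0071, -0.0098], [-0.0072, 0.0175], [-0.0072, 0.0444]]
cap near edge R L [[0.4976, -0.158], [0.4921, -0.1045]] 
  U [[-0.0165, -0.0231], [-0.0172, 0.0307]]
flag tips R L [[0.4599, -0.1629], [0.4542, -0.1078]] 
  U [[-0.0545, -0.0246], [-0.0552, 0.0308]]
flag hinge R L [[0.4854, -0.1598], [0.4804, -0.1054]] 
  U [[-0.0289, -0.0238], [-0.0289, 0.0309]]
lip R L dark near [[0.5078, -0.1769], [0.4982, -0.0854]] 
  U [[-0.008, -0.0428], [-0.0095, 0.0492]]
lip R L dark far [[0.5125, -0.1766], [0.5021, -0.0849]] 
  U [[-0.0034, -0.043], [-0.0055, 0.0493]]
plate near edge corners [[0.5087, -0.1893], [0.4965, -0.0709]] 
  U [[-0.0083, -0.0553], [-0.0098, 0.0637]]
plate far edge corners [[0.5527, -0.1848], [0.5417, -0.0657]] 
  U [[0.0359, -0.0548], [0.0357, 0.0649]]
box near [[0.4572, -0.1952], [0.4458, -0.0768]] 
  U [[-0.0601, -0.0566], [-0.0608, 0.0624]]
box far [[0.5972, -0.1814], [0.584, -0.0657]] 
  U [[0.0805, -0.0554], [0.0778, 0.0611]]
bolts [[0.4682, -0.1876], [0.458, -0.0824], [0.5883, -0.1753], [0.5778, -0.0702]] 
  U [[-0.0485, -0.0499], [-0.0492, 0.0558], [0.0723, -0.0485], [0.0713, 0.0571]]
```

```bash
sed -i 's/^O=.*/O=np.array([.5118,-.1315,0]);YAW=.095/' h.py; python3 - <<'E'
from h import *
for w in [(-.036,0,.12),(-.036,0,.068)]: print(rel(U(w),down(YAW)))
E
```

```text
[-1.6991  0.2336 13.3002 -0.2447  0.2616 -0.3287]
[-1.6753  0.2558 18.5001 -0.2447  0.2616 -0.3287]
```

Emit:
servo_tool([
  [[-0.5, 0.1, 4, -0.2, 0.2, -0.3], [-1.0, 0.2, 8, -0.2, 0.2, -0.3], [-1.7, 0.2, 11, -0.2, 0.2, -0.3], [-1.7, 0.2, 13.3, -0.2, 0.2, -0.3], [-1.7, 0.2, 15, -0.2, 0.2, -0.3], [-1.7, 0.25, 17, -0.2, 0.2, -0.3], [-1.7, 0.25, 18.5, -0.2, 0.2, -0.3], [-1.7, 0.25, 18.5, -0.2, 0.2, -0.3], [-1.7, 0.25, 18.5, -0.2, 0.2, -0.3], [-1.7, 0.25, 18.5, -0.2, 0.2, -0.3]],
])

```text
time: 4.0
tool_pos: [0.478, -0.1351, 0.07]
tcp_rot: [-0.149, 3.134, -0.003]
wrist_force: [-0.1, 0.6, 0.7]
width: 0.526
```

```bash
python3 - <<'E'
from h import *
c=wristcam(); cv2.imwrite('pics/w3.png',cv2.cvtColor(c['color'],cv2.COLOR_RGB2BGR)); s=snap('scene','s3.png')
a=cv2.imread('pics/s3.png')[130:290,190:370]; cv2.imwrite('pics/s3z.png',cv2.resize(a,None,fx=3.6,fy=3.6,interpolation=cv2.INTER_CUBIC))
st,p,r=pose(); print(st['time'],inU(p),st['wrist_force'],r.as_matrix()[:,2])
E
```

```text
4.1 [-0.0339 -0.0006  0.0702] [-0.1052 -0.1474 -1.1285] [ 0.0048 -0.0019 -1.    ]
```

View pics/w3.png

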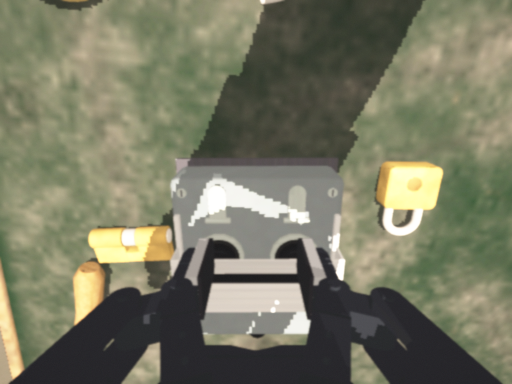

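View pics/s3z.png

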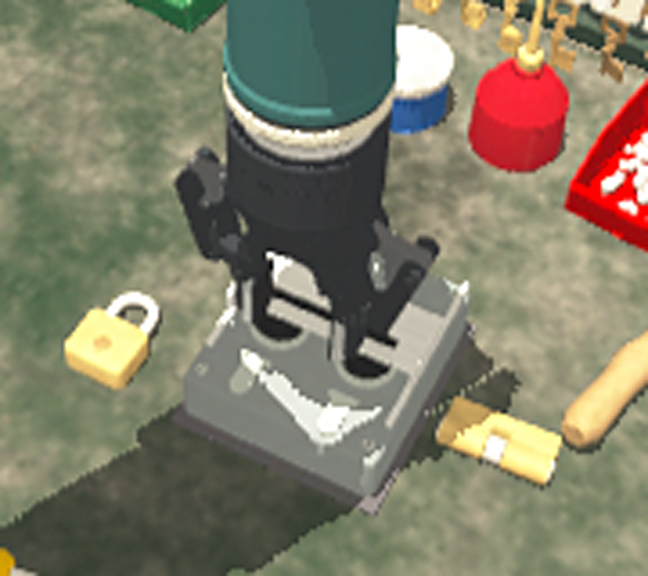

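Emit:
servo_tool([
  [[-0.6, 0, 0, 0, 0, 0], [-1.2, 0.05, 0, 0, 0, 0], [-1.8, 0.05, 0, 0, 0, 0], [-2.3, 0.05, 0, 0, 0, 0], [-2.8, 0.05, 0, 0, 0, 0], [-3.3, 0.05, 0, 0, 0, 0], [-3.8, 0.05, 0, 0, 0, 0], [-4.3, 0.05, 0, 0, 0, 0], [-4.8, 0.05, 0, 0, 0, 0], [-5.2, 0.05, 0, 0, 0, 0], [-5.4, 0.05, 0, 0, 0, 0], [-5.4, 0.05, 0, 0, 0, 0]],
])

```text
time: 5.1
tool_pos: [0.5323, -0.1297, 0.0704]
tcp_rot: [-0.149, 3.133, -0.003]
wrist_force: [-0.2, -0.4, -0.1]
width: 0.521
```

```bash
python3 - <<'E'
from h import *
c=wristcam(); cv2.imwrite('pics/w4.png',cv2.cvtColor(c['color'],cv2.COLOR_RGB2BGR)); s=snap('scene','s4.png')
a=cv2.imread('pics/s4.png')[130:290,190:370]; cv2.imwrite('pics/s4z.png',cv2.resize(a,None,fx=3.6,fy=3.6,interpolation=cv2.INTER_CUBIC))
st,p,r=pose(); print(st['time'],inU(p),st['wrist_force'],r.as_matrix()[:,2])
E
```

```text
5.2 [ 0.0199 -0.0001  0.0703] [ 0.5549  0.5168 -0.0959] [ 0.0044 -0.0018 -1.    ]
```

View pics/w4.png

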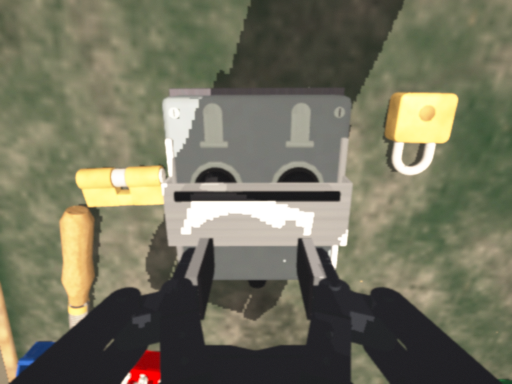

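View pics/s4z.png

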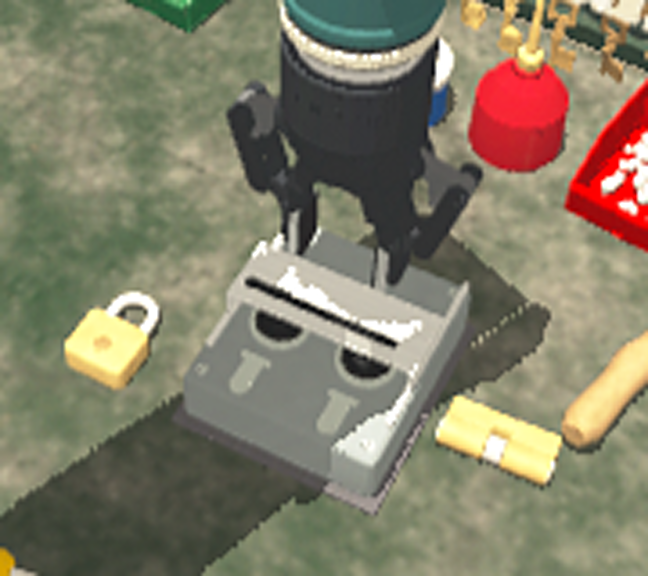

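```bash
python3 - <<'E'
from h import *
c=wristcam(); im=cv2.cvtColor(c['color'],cv2.COLOR_RGB2BGR)
np.savez('w5.npz',**{k:np.array(v) for k,v in c.items()})
cv2.imwrite('pics/w5z.png',cv2.resize(im[170:320,160:360],None,fx=4,fy=4,interpolation=cv2.INTER_CUBIC))
t=snap('top','t5.png'); s=snap('scene','s5.png')
cv2.imwrite('pics/s5z.png',cv2.resize(cv2.imread('pics/s5.png')[170:250,240:330],None,fx=7,fy=7,interpolation=cv2.INTER_CUBIC))
E
```

```text
(no output)
```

View pics/w5z.png

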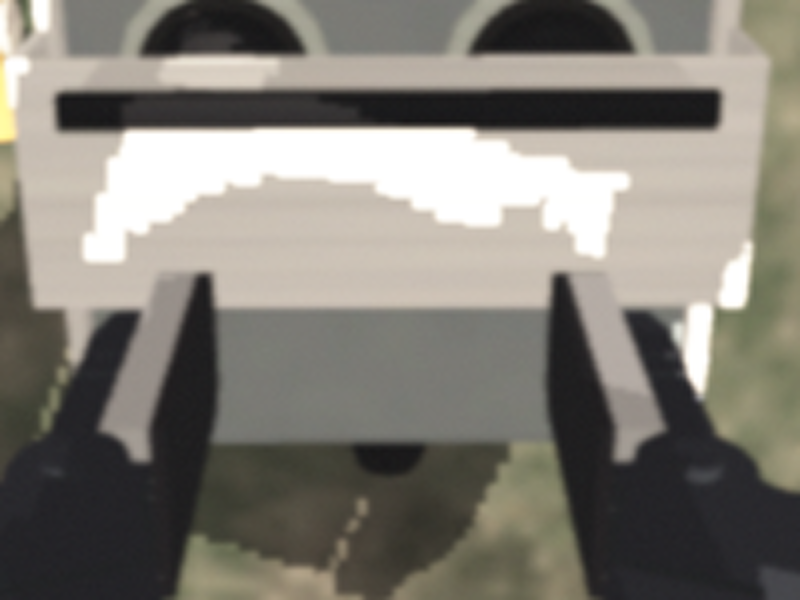

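View pics/s5z.png

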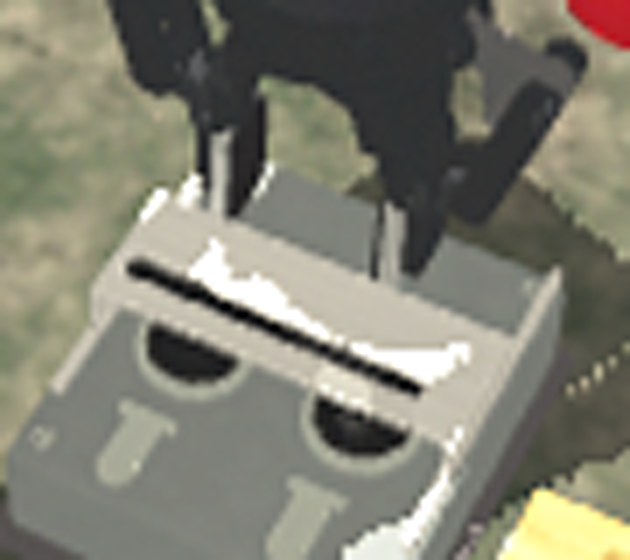

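```bash
python3 - <<'E'
from h import *
c=dict(np.load('w5.npz')); s=viewer.read_camera('scene')
st,p,r=pose(); print(inU(p))
for a,b in [((307,238.75),(271.6,200.7)),((203.75,238.75),(296.1,209.3))]:
    q,e=tri(c,a,s,b); print(q,inU(q),e,r.inv().apply(q-p))
E
```

```text
[ 0.0198 -0.0001  0.0704]
[ 0.5262 -0.1008  0.0912] [0.0173 0.0292 0.0912] 0.0020859209878037635 [ 0.0025  0.0293 -0.0209]
[ 0.5272 -0.1578  0.1013] [ 0.0129 -0.0277  0.1013] 0.0032713943035314664 [ 0.0068 -0.0276 -0.0309]
```

```bash
python3 - <<'E'
from h import *
c=dict(np.load('w5.npz')); T=c['T_tool_cam']
for px in [(307,238.75),(203.75,238.75)]:
    d=T[:3,:3]@np.array([(px[0]-c['cx'])/c['fx'],(px[1]-c['cy'])/c['fy'],1])
    for x in (.011,.008,.005): k=(x-T[0,3])/d[0]; print(x,T[:3,3]+k*d)
print('w0 open check')
for px in [(345,250),(163,250)]:
    d=T[:3,:3]@np.array([(px[0]-c['cx'])/c['fx'],(px[1]-c['cy'])/c['fy'],1])
    k=(.011-T[0,3])/d[0]; print(T[:3,3]+k*d)
E
```

```text
0.011 [ 0.011   0.0272 -0.0352]
0.008 [ 0.008   0.0283 -0.0296]
0.005 [ 0.005   0.0294 -0.024 ]
0.011 [ 0.011  -0.0261 -0.0353]
0.008 [ 0.008  -0.0272 -0.0297]
0.005 [ 0.005  -0.0283 -0.0241]
w0 open check
[ 0.011   0.0436 -0.0464]
[ 0.011  -0.0439 -0.0465]
```

Emit:
servo_tool([
  [[0, 0, 0.3, 0, 0, 0], [0, 0, 0.6, 0, 0, 0], [0, 0, 0.9, 0, 0, 0], [0, 0, 1.2, 0, 0, 0], [0, 0, 1.4, 0, 0, 0], [0, 0, 1.4, 0, 0, 0], [0, 0, 1.4, 0, 0, 0]],
])

```text
time: 5.98
tool_pos: [0.5314, -0.1297, 0.0561]
tcp_rot: [-0.149, 3.134, -0.003]
wrist_force: [0.6, -0.6, 0.1]
width: 0.526
```

Emit:
servo_tool([
  [[0, 0, 0.2, 0, 0, 0], [0, 0, 0.4, 0, 0, 0], [0, 0, 0.4, 0, 0, 0], [0, 0, 0.4, 0, 0, 0]],
])

```text
time: 6.32
tool_pos: [0.5312, -0.1297, 0.0519]
tcp_rot: [-0.149, 3.134, -0.003]
wrist_force: [0.1, -0.5, 0.5]
width: 0.527
```

Emit:
servo_tool([
  [[0, 0, 0.2, 0, 0, 0], [0, 0, 0.4, 0, 0, 0], [0, 0, 0.4, 0, 0, 0], [0, 0, 0.4, 0, 0, 0]],
])

```text
time: 6.65
tool_pos: [0.531, -0.1296, 0.0476]
tcp_rot: [-0.149, 3.135, -0.003]
wrist_force: [-0.2, -0.7, 0.7]
width: 0.524
```

```bash
python3 - <<'E'
from h import *
c=wristcam(); im=cv2.cvtColor(c['color'],cv2.COLOR_RGB2BGR)
cv2.imwrite('pics/w6z.png',cv2.resize(im[170:320,160:360],None,fx=4,fy=4,interpolation=cv2.INTER_CUBIC))
s=snap('scene','s6.png')
cv2.imwrite('pics/s6z.png',cv2.resize(cv2.imread('pics/s6.png')[170:250,240:330],None,fx=7,fy=7,interpolation=cv2.INTER_CUBIC))
st,p,r=pose(); print(inU(p),st['wrist_force'])
E
```

```text
[ 0.0196 -0.      0.0479] [ 0.3946  0.1089 -0.1937]
```

View pics/w6z.png

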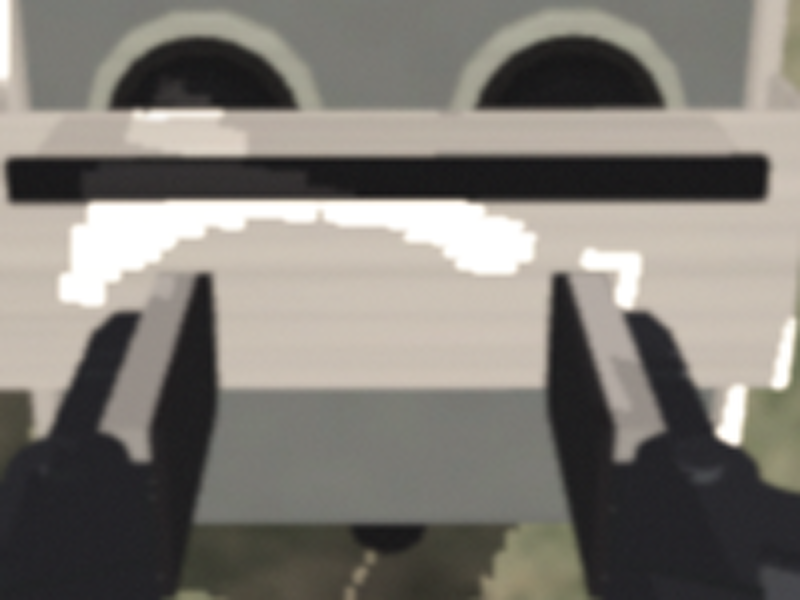

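View pics/s6z.png

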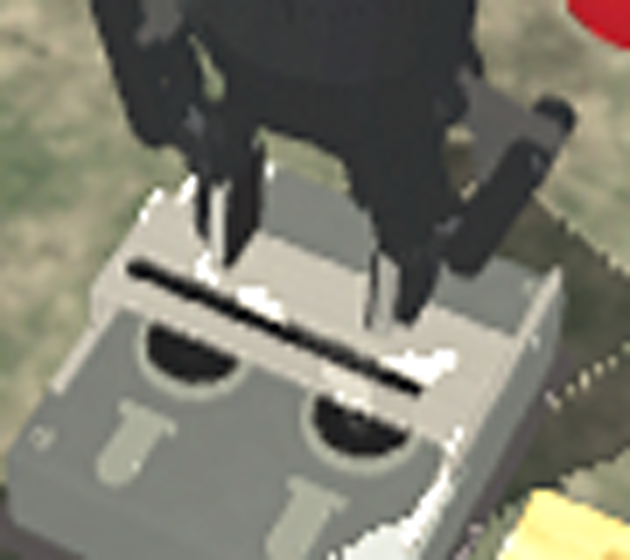

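Emit:
servo_tool([
  [[0, 0, 0.2, 0, 0, 0], [0, 0, 0.4, 0, 0, 0], [0, 0, 0.6, 0, 0, 0], [0, 0, 0.6, 0, 0, 0], [0, 0, 0.6, 0, 0, 0]],
])

```text
time: 7.17
tool_pos: [0.531, -0.1296, 0.0415]
tcp_rot: [-0.149, 3.135, -0.002]
wrist_force: [0.2, 1.0, -0.0]
width: 0.525
```

Emit:
servo_tool([
  [[0, 0, 0.2, 0, 0, 0], [0, 0, 0.4, 0, 0, 0], [0, 0, 0.4, 0, 0, 0], [0, 0, 0.4, 0, 0, 0]],
])

```text
time: 7.5
tool_pos: [0.5308, -0.1295, 0.0373]
tcp_rot: [-0.149, 3.135, -0.002]
wrist_force: [0.4, -0.1, 0.2]
width: 0.527
```

```bash
python3 - <<'E'
from h import *
c=wristcam(); im=cv2.cvtColor(c['color'],cv2.COLOR_RGB2BGR)
cv2.imwrite('pics/w7z.png',cv2.resize(im[170:320,160:360],None,fx=4,fy=4,interpolation=cv2.INTER_CUBIC))
s=snap('scene','s7.png')
cv2.imwrite('pics/s7z.png',cv2.resize(cv2.imread('pics/s7.png')[170:250,240:330],None,fx=7,fy=7,interpolation=cv2.INTER_CUBIC))
st,p,r=pose(); print(inU(p),st['wrist_force'])
E
```

```text
[0.0193 0.     0.0375] [-0.0038  0.0287  0.7246]
```

View pics/s7z.png

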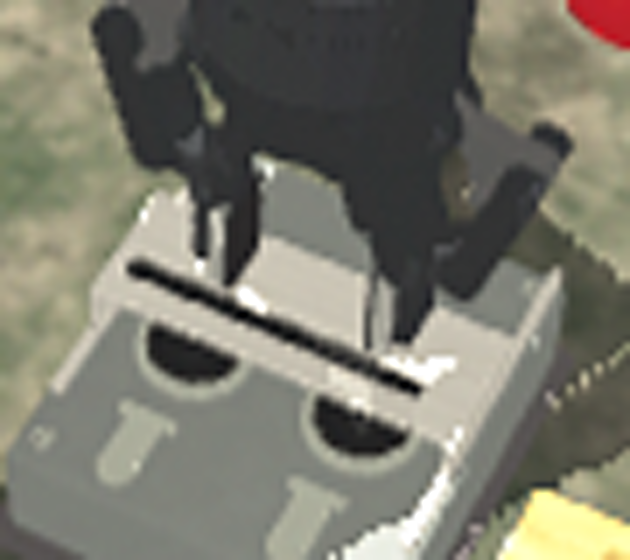

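Emit:
servo_tool([
  [[0, 0, 0.2, 0, 0, 0], [0, 0, 0.4, 0, 0, 0], [0, 0, 0.4, 0, 0, 0], [0, 0, 0.4, 0, 0, 0]],
])

```text
time: 7.93
tool_pos: [0.5342, -0.1295, 0.0368]
tcp_rot: [-0.148, 3.129, -0.003]
wrist_force: [-0.1, 3.1, 13.1]
width: 0.53
```

Emit:
servo_tool([
  [[0, 0, 0.2, 0, 0, 0], [0, 0, 0.3, 0, 0, 0], [0, 0, 0.3, 0, 0, 0], [0, 0, 0.3, 0, 0, 0]],
])

```text
time: 8.27
tool_pos: [0.5369, -0.1293, 0.0368]
tcp_rot: [-0.147, 3.125, -0.003]
wrist_force: [-1.8, 3.4, 12.5]
width: 0.531
```

```bash
python3 - <<'E'
from h import *
c=wristcam(); im=cv2.cvtColor(c['color'],cv2.COLOR_RGB2BGR)
cv2.imwrite('pics/w8z.png',cv2.resize(im[170:320,160:360],None,fx=4,fy=4,interpolation=cv2.INTER_CUBIC))
s=snap('scene','s8.png')
cv2.imwrite('pics/s8z.png',cv2.resize(cv2.imread('pics/s8.png')[170:250,240:330],None,fx=7,fy=7,interpolation=cv2.INTER_CUBIC))
st,p,r=pose(); print(inU(p),st['wrist_force'])
E
```

```text
[ 0.0252 -0.0002  0.0369] [-1.8583  3.4596 12.7355]
```

View pics/s8z.png

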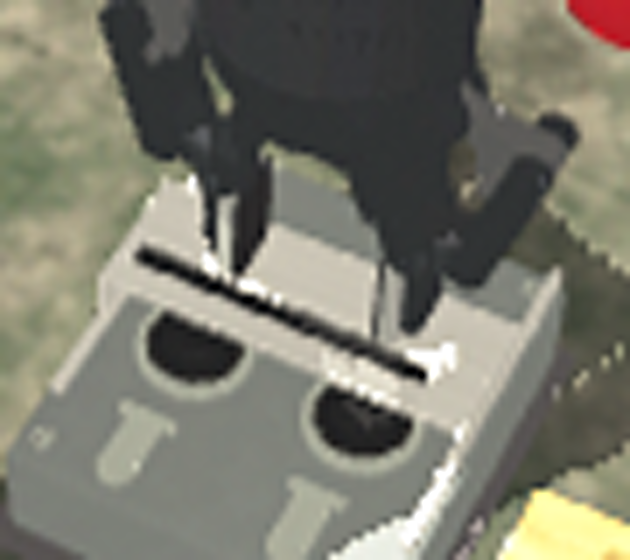

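View pics/w8z.png

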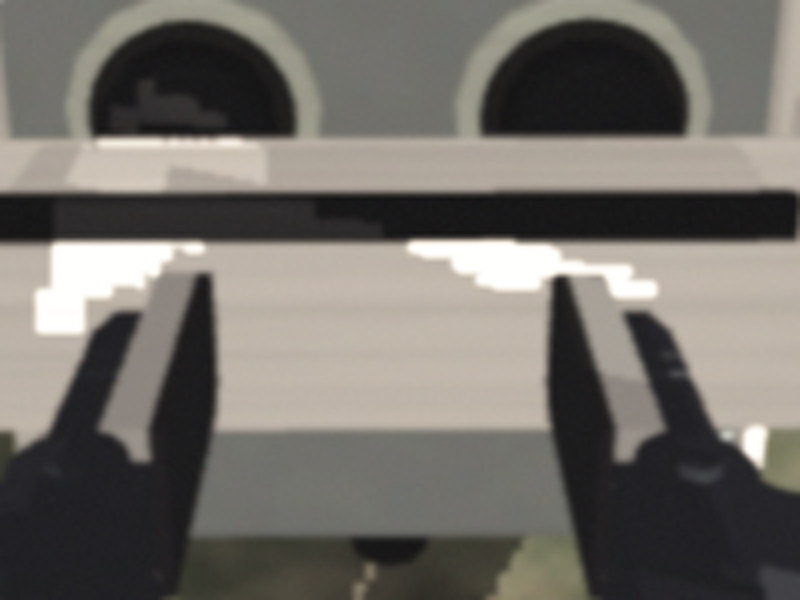

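Emit:
servo_tool([
  [[0, 0, -1, 0, 0, 0], [0, 0, -2.5, 0, 0, 0], [0, 0, -4, 0, 0, 0], [1, 0, -4.3, 0, 0, 0], [2.5, 0, -4.3, 0, 0, 0], [4, 0, -4.3, 0, 0, 0], [5.3, 0, -4.3, 0, 0, 0], [5.8, 0, -4.3, 0, 0, 0], [5.8, 0, -4.3, 0, 0, 0], [5.8, 0, -4.3, 0, 0, 0]],
])

```text
time: 9.2
tool_pos: [0.4785, -0.1348, 0.079]
tcp_rot: [-0.146, 3.124, -0.003]
wrist_force: [-0.5, 0.0, 0.0]
width: 0.527
```

```bash
python3 - <<'E'
from h import *
s=snap('scene','s9.png')
cv2.imwrite('pics/s9z.png',cv2.resize(cv2.imread('pics/s9.png')[170:270,230:330],None,fx=6,fy=6,interpolation=cv2.INTER_CUBIC))
c=wristcam(); im=cv2.cvtColor(c['color'],cv2.COLOR_RGB2BGR)
np.savez('w9.npz',**{k:np.array(v) for k,v in c.items()})
cv2.imwrite('pics/w9z.png',cv2.resize(im[150:320,160:360],None,fx=4,fy=4,interpolation=cv2.INTER_CUBIC))
st,p,r=pose(); print(inU(p),st['wrist_force'],rel(U((-.034,0,.045)),down(YAW)))
E
```

```text
[-0.0327 -0.0002  0.0793] [ 0.3303 -0.3605  0.0613] [ 0.1799  0.0312  3.4258 -0.1559  0.825  -0.0634]
```

View pics/w9z.png

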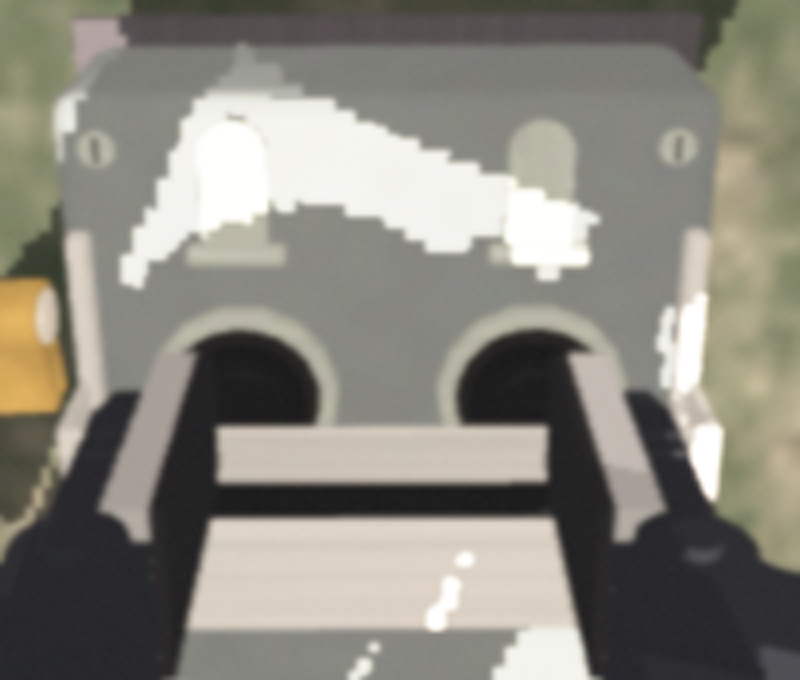

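View pics/s9z.png

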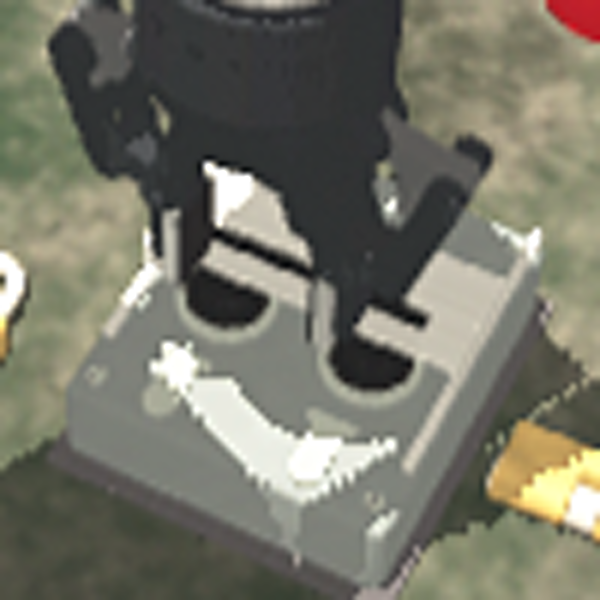

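```bash
python3 - <<'E'
from h import *
c=dict(np.load('w9.npz')); z=lambda *a:[(x/4+160,y/4+150) for x,y in a]
def show(n,pts,h):
    w=plane(c,z(*pts),h); print(n,[inU(q)[:2].round(4).tolist() for q in w])
show('bolts',[(96,150),(678,148)],.046)
show('flag hinge',[(235,254),(540,254)],.049)
show('flag tips',[(232,122),(543,120)],.048)
show('caps inner',[(320,415),(457,415)],.059)
show('cap near',[(242,330),(530,330)],.059)
show('plate near',[(380,427)],.067)
show('box near',[(380,85)],.045)
E
```

```text
bolts [[-0.0487, -0.0519], [-0.0491, 0.0543]]
flag hinge [[-0.0293, -0.0269], [-0.0293, 0.0297]]
flag tips [[-0.0547, -0.0265], [-0.0551, 0.0292]]
caps inner [[-0.0011, -0.0112], [-0.0011, 0.0143]]
cap near [[-0.0188, -0.0249], [-0.0188, 0.0271]]
plate near [[-0.0036, 0.0]]
box near [[-0.0607, 0.0]]
```

Emit:
servo_tool([
  [[0.2, 0.1, 1, -0.1, 0.8, 0], [0.2, 0.1, 2, -0.1, 0.8, 0], [0.2, 0.1, 3, -0.1, 0.8, 0], [0.2, 0.1, 3.4, -0.1, 0.8, 0], [0.2, 0.1, 3.4, -0.1, 0.8, 0], [0.2, 0.1, 3.4, -0.1, 0.8, 0]],
])

```text
time: 9.8
tool_pos: [0.477, -0.1338, 0.0442]
tcp_rot: [0.147, -3.137, 0.0]
wrist_force: [1.1, 0.7, 0.2]
width: 0.526
```

```bash
sed -i 's/^O=.*/O=np.array([.5117,-.1305,0]);YAW=.095/' h.py; python3 - <<'E'
from h import *
s=snap('scene','s10.png')
cv2.imwrite('pics/s10z.png',cv2.resize(cv2.imread('pics/s10.png')[170:270,230:330],None,fx=6,fy=6,interpolation=cv2.INTER_CUBIC))
st,p,r=pose(); print(inU(p),st['wrist_force'],rel(U((.025,0,.046)),down(YAW)))
E
```

```text
[-0.0343 -0.0002  0.0449] [ 0.3715 -0.2876  0.1773] [-5.932   0.0293 -0.1144 -0.0403 -0.0159 -0.0592]
```

View pics/s10z.png

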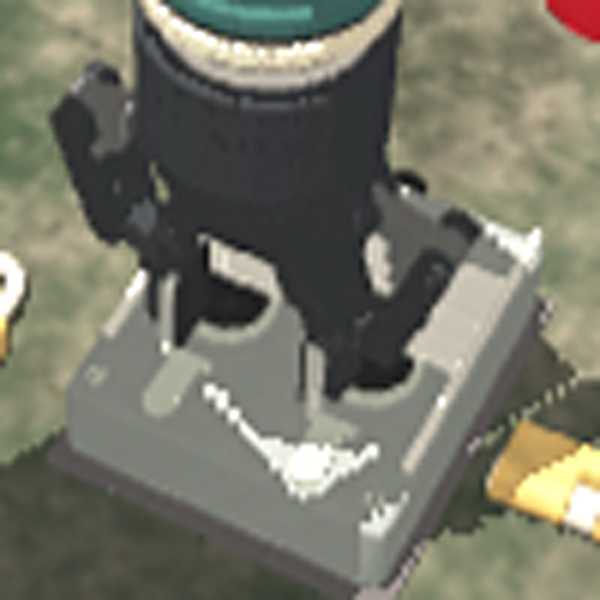

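Emit:
servo_tool([
  [[-0.5, 0, 0, 0, 0, 0], [-1.0, 0, 0, 0, 0, 0], [-1.5, 0, 0, 0, 0, 0], [-2.0, 0, 0, 0, 0, 0], [-2.5, 0, 0, 0, 0, 0], [-3.0, 0, 0, 0, 0, 0], [-3.5, 0, 0, 0, 0, 0], [-4.0, 0, 0, 0, 0, 0], [-4.5, 0, 0, 0, 0, 0], [-5.0, 0, 0, 0, 0, 0], [-5.4, 0, 0, 0, 0, 0], [-5.7, 0, 0, 0, 0, 0], [-5.7, 0, 0, 0, 0, 0]],
])

```text
time: 10.93
tool_pos: [0.5344, -0.1285, 0.0447]
tcp_rot: [0.148, -3.137, 0.001]
wrist_force: [-1.4, 1.1, 0.8]
width: 0.528
```

```bash
python3 - <<'E'
from h import *
s=snap('scene','s11.png')
cv2.imwrite('pics/s11z.png',cv2.resize(cv2.imread('pics/s11.png')[160:270,230:340],None,fx=5,fy=5,interpolation=cv2.INTER_CUBIC))
c=wristcam(); im=cv2.cvtColor(c['color'],cv2.COLOR_RGB2BGR)
np.savez('w11.npz',**{k:np.array(v) for k,v in c.items()})
cv2.imwrite('pics/w11z.png',cv2.resize(im[130:330,160:360],None,fx=3,fy=3,interpolation=cv2.INTER_CUBIC))
st,p,r=pose(); print(inU(p),st['wrist_force'],r.as_matrix()[:,2])
E
```

```text
[ 0.0228 -0.0002  0.0447] [-1.9712 -0.4534 -0.2944] [-0.0001 -0.0005 -1.    ]
```

View pics/s11z.png

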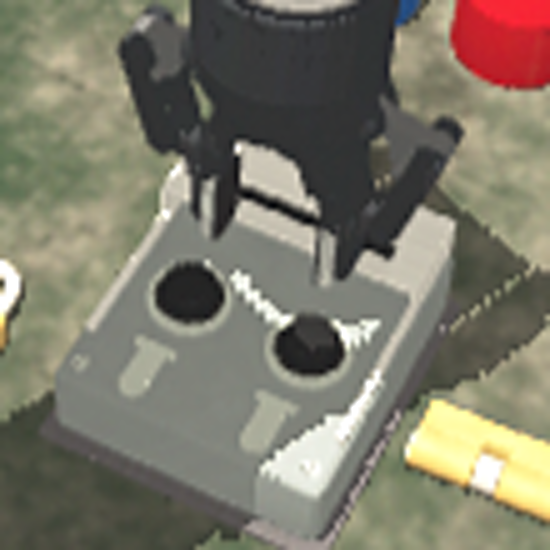

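View pics/w11z.png

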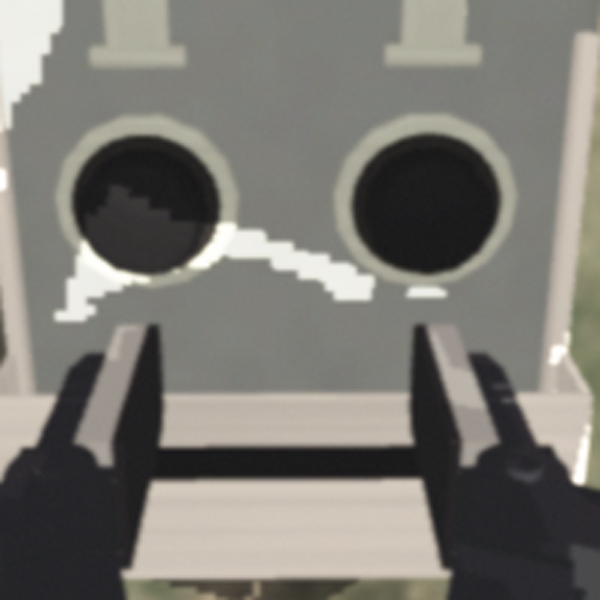

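Emit:
servo_tool([
  [[-0.2, 0, 0, 0, 0, 0], [-0.4, 0, 0, 0, 0, 0], [-0.4, 0, 0, 0, 0, 0], [-0.4, 0, 0, 0, 0, 0]],
])

```text
time: 11.37
tool_pos: [0.5344, -0.1282, 0.0442]
tcp_rot: [0.149, -3.13, -0.0]
wrist_force: [-11.4, -1.3, 8.2]
width: 0.525
```

```bash
python3 - <<'E'
from h import *
st,p,r=pose(); print(inU(p),st['wrist_force'],r.as_matrix()[:,2])
c=wristcam(); im=cv2.cvtColor(c['color'],cv2.COLOR_RGB2BGR)
np.savez('w12.npz',**{k:np.array(v) for k,v in c.items()})
cv2.imwrite('pics/w12z.png',cv2.resize(im[100:330,130:380],None,fx=3,fy=3,interpolation=cv2.INTER_CUBIC)[:600])
E
```

```text
[0.0228 0.0001 0.0442] [-11.4039  -1.3134   8.1679] [-0.0079 -0.0003 -1.    ]
```

View pics/w12z.png

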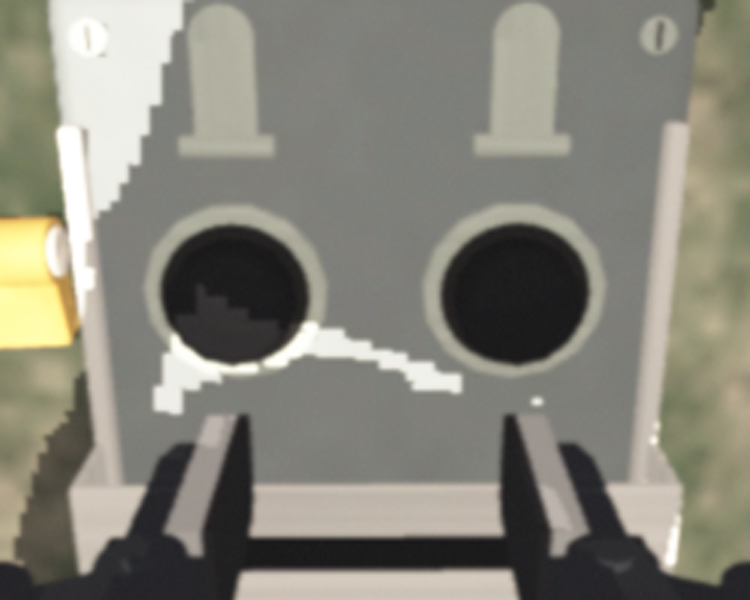

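```bash
python3 - <<'E'
from h import *
c=dict(np.load('w12.npz')); z=lambda *a:[(x/3+130,y/3+100) for x,y in a]
w=plane(c,z((235,293),(514.5,293)),.059)
print(w,[inU(q) for q in w])
m=w.mean(0); print(m, inU(m))
print(rel(U((0,0,.047)),down(YAW)),rel(U((0,0,.030)),down(YAW)))
T=c['T_tool_cam']
for px in [((430-0)/1,0)]: pass
for px in z((222,415),(533,415),(248,415),(504,415)):
    d=T[:3,:3]@np.array([(px[0]-c['cx'])/c['fx'],(px[1]-c['cy'])/c['fy'],1]); k=(.010-T[0,3])/d[0]; print('tip',T[:3,3]+k*d)
E
```

```text
[[ 0.5111 -0.1567  0.059 ]
 [ 0.5061 -0.1042  0.059 ]] [array([-0.003, -0.026,  0.059]), array([-0.0031,  0.0267,  0.059 ])]
[ 0.5086 -0.1304  0.059 ] [-0.0031  0.0004  0.059 ]
[ 2.2821 -0.0099 -0.2607  0.0239 -0.4496 -0.0118] [ 2.2688 -0.0107  1.4392  0.0239 -0.4496 -0.0118]
tip [ 0.01   -0.0265 -0.0329]
tip [ 0.01    0.028  -0.0329]
tip [ 0.01   -0.0219 -0.0329]
tip [ 0.01    0.0229 -0.0329]
```

Emit:
servo_tool([
  [[0.5, 0, -0.3, 0, -0.4, 0], [1.2, 0, -0.3, 0, -0.4, 0], [1.9, 0, -0.3, 0, -0.4, 0], [2.3, 0, -0.2, 0, -0.4, 0], [2.3, 0, 0.3, 0, -0.4, 0], [2.3, 0, 0.8, 0, -0.4, 0], [2.3, 0, 1.0, 0, -0.4, 0], [2.3, 0, 1.0, 0, -0.4, 0]],
])

```text
time: 12.08
tool_pos: [0.5109, -0.1301, 0.0333]
tcp_rot: [0.149, -3.136, -0.002]
wrist_force: [0.4, 0.1, -0.9]
width: 0.524
```

```bash
python3 - <<'E'
from h import *
st,p,r=pose(); print(st['time'],inU(p),st['wrist_force'],r.as_matrix()[:,2])
s=snap('scene','s13.png')
cv2.imwrite('pics/s13z.png',cv2.resize(cv2.imread('pics/s13.png')[160:270,230:340],None,fx=5,fy=5,interpolation=cv2.INTER_CUBIC))
c=wristcam(); im=cv2.cvtColor(c['color'],cv2.COLOR_RGB2BGR)
cv2.imwrite('pics/w13z.png',cv2.resize(im[130:330,160:360],None,fx=3,fy=3,interpolation=cv2.INTER_CUBIC))
E
```

```text
12.0833 [-0.0007  0.0004  0.0333] [ 0.3633  0.1106 -0.9401] [-0.0023  0.0009 -1.    ]
```

View pics/s13z.png

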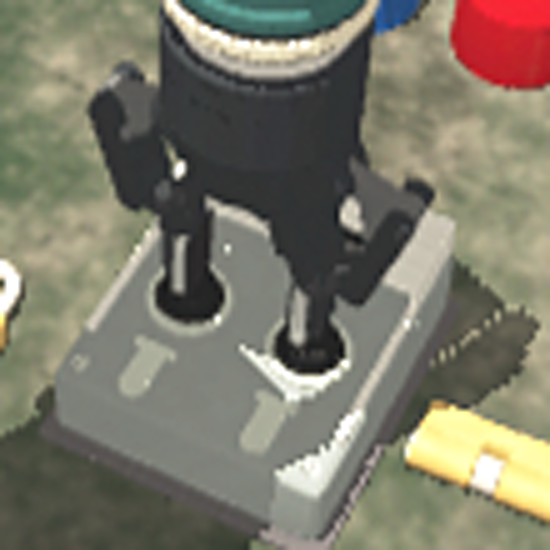

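View pics/w13z.png

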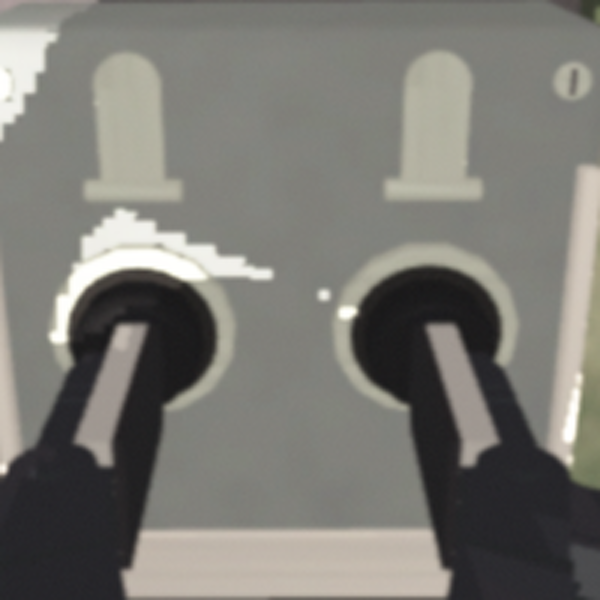

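Emit:
servo_tool([
  [[0, 0, 0.2, 0, 0, 0], [0, 0, 0.4, 0, 0, 0], [0, 0, 0.6, 0, 0, 0], [0, 0, 0.8, 0, 0, 0], [0, 0, 1.0, 0, 0, 0], [0, 0, 1.2, 0, 0, 0], [0, 0, 1.4, 0, 0, 0], [0, 0, 1.5, 0, 0, 0], [0, 0, 1.5, 0, 0, 0]],
])

```text
time: 12.93
tool_pos: [0.5119, -0.1304, 0.0215]
tcp_rot: [0.149, -3.137, -0.001]
wrist_force: [-7.1, 2.4, 18.4]
width: 0.526
```

```bash
python3 - <<'E'
from h import *
st,p,r=pose(); print(st['time'],inU(p),st['wrist_force'],st['torque'],r.as_matrix()[:,2])
s=snap('scene','s14.png')
cv2.imwrite('pics/s14z.png',cv2.resize(cv2.imread('pics/s14.png')[160:270,230:340],None,fx=5,fy=5,interpolation=cv2.INTER_CUBIC))
c=wristcam(); im=cv2.cvtColor(c['color'],cv2.COLOR_RGB2BGR)
cv2.imwrite('pics/w14z.png',cv2.resize(im[130:330,160:360],None,fx=3,fy=3,interpolation=cv2.INTER_CUBIC))
E
```

```text
12.9333 [0.0002 0.0001 0.0215] [-7.0898  2.4464 18.3857] [ 0.4169  1.1894 -0.0136] [-0.0014  0.0006 -1.    ]
```

View pics/s14z.png

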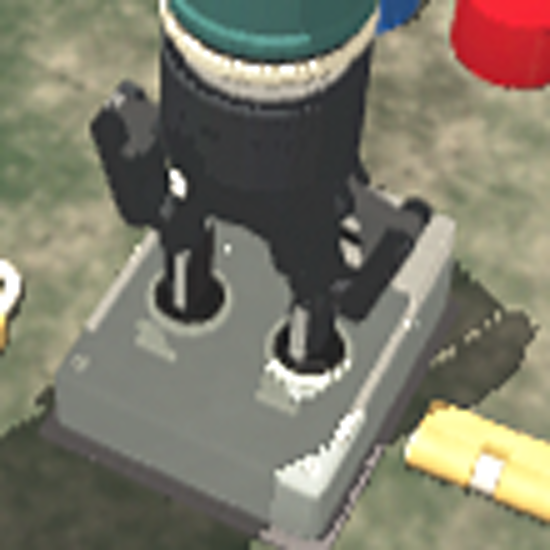

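View pics/w14z.png

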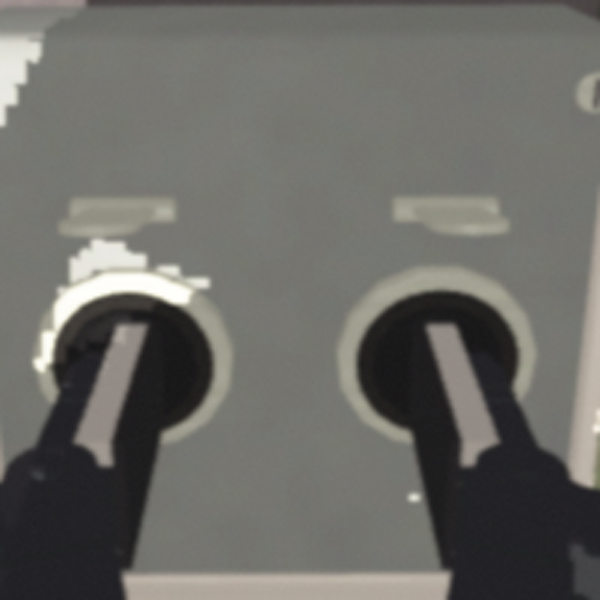

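Emit:
servo_tool([
  [[0, 0, 0.3, 0, 0, 0], [0, 0, 0.3, 0, 0, 0], [0, 0, 0.3, 0, 0, 0], [0, 0, 0.3, 0, 0, 0], [0, 0, 0.3, 0, 0, 0], [0, 0, 0.3, 0, 0, 0], [0, 0, 0.3, 0, 0, 0], [0, 0, 0.3, 0, 0, 0], [0, 0, 0.3, 0, 0, 0], [0, 0, 0.3, 0, 0, 0], [0, 0, 0.3, 0, 0, 0], [0, 0, 0.3, 0, 0, 0], [0, 0, 0.3, 0, 0, 0], [0, 0, 0.3, 0, 0, 0], [0, 0, 0.3, 0, 0, 0], [0, 0, 0.3, 0, 0, 0], [0, 0, 0.3, 0, 0, 0], [0, 0, 0.3, 0, 0, 0], [0, 0, 0.3, 0, 0, 0], [0, 0, 0.3, 0, 0, 0]],
])

```text
time: 14.7
tool_pos: [0.5119, -0.1304, 0.0215]
tcp_rot: [0.149, -3.136, -0.001]
wrist_force: [-8.2, 3.2, 23.0]
width: 0.522
```

```bash
python3 - <<'E'
from h import *
st,p,r=pose(); print(st['time'],inU(p),st['wrist_force'],st['torque'],r.as_matrix()[:,2])
c=wristcam(); im=cv2.cvtColor(c['color'],cv2.COLOR_RGB2BGR)
cv2.imwrite('pics/w15z.png',cv2.resize(im[130:330,160:360],None,fx=3,fy=3,interpolation=cv2.INTER_CUBIC))
E
```

```text
14.7 [0.0002 0.0001 0.0215] [-8.1829  3.2421 23.0344] [0.4344 1.6283 0.0345] [-0.0017  0.0006 -1.    ]
```

View pics/w15z.png

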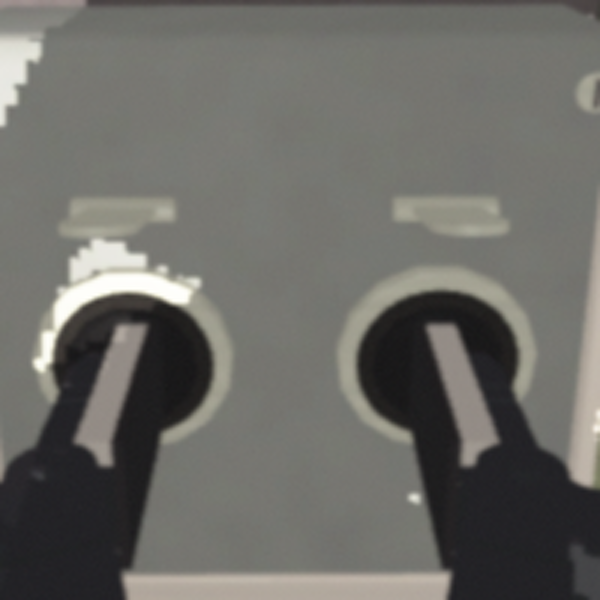

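Both flags are still upright, with their tips at about (115,228) and (460,228) in the zoomed view. I'll hold a second stretch.

Emit:
servo_tool([
  [[0, 0, 0.3, 0, 0, 0], [0, 0, 0.3, 0, 0, 0], [0, 0, 0.3, 0, 0, 0], [0, 0, 0.3, 0, 0, 0], [0, 0, 0.3, 0, 0, 0], [0, 0, 0.3, 0, 0, 0], [0, 0, 0.3, 0, 0, 0], [0, 0, 0.3, 0, 0, 0], [0, 0, 0.3, 0, 0, 0], [0, 0, 0.3, 0, 0, 0], [0, 0, 0.3, 0, 0, 0], [0, 0, 0.3, 0, 0, 0], [0, 0, 0.3, 0, 0, 0], [0, 0, 0.3, 0, 0, 0], [0, 0, 0.3, 0, 0, 0], [0, 0, 0.3, 0, 0, 0], [0, 0, 0.3, 0, 0, 0], [0, 0, 0.3, 0, 0, 0], [0, 0, 0.3, 0, 0, 0], [0, 0, 0.3, 0, 0, 0]],
])

```text
time: 16.42
tool_pos: [0.5119, -0.1304, 0.0215]
tcp_rot: [0.149, -3.136, -0.001]
wrist_force: [-9.3, 2.5, 22.4]
width: 0.53
```

```bash
python3 - <<'E'
from h import *
st,p,r=pose(); print(st['time'],inU(p),st['wrist_force'])
c=wristcam(); im=cv2.cvtColor(c['color'],cv2.COLOR_RGB2BGR)
cv2.imwrite('pics/w16z.png',cv2.resize(im[130:330,160:360],None,fx=3,fy=3,interpolation=cv2.INTER_CUBIC))
E
```

```text
16.4167 [0.0002 0.0001 0.0215] [-9.3145  2.5404 22.4222]
```

View pics/w16z.png

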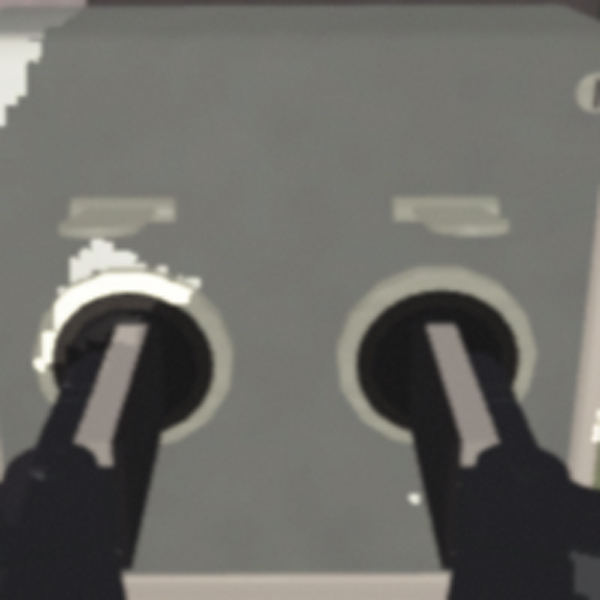

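Emit:
servo_tool([
  [[0, 0, 0.3, 0, 0, 0], [0, 0, 0.3, 0, 0, 0], [0, 0, 0.3, 0, 0, 0], [0, 0, 0.3, 0, 0, 0], [0, 0, -0.2, 0, 0, 0], [0, 0, -0.6, 0, 0, 0], [0, 0, -1.0, 0, 0, 0], [0, 0, -2, 0, 0, 0], [0, 0, -4, 0, 0, 0], [0, 0, -7, 0, 0, 0], [0, 0, -11, 0, 0, 0], [0, 0, -15, 0, 0, 0], [0, 0, -18, 0, 0, 0], [0, 0, -18, 0, 0, 0], [0, 0, -18, 0, 0, 0], [0, 0, -18, 0, 0, 0]],
])

```text
time: 17.8
tool_pos: [0.5118, -0.1304, 0.201]
tcp_rot: [0.149, -3.135, -0.002]
wrist_force: [-0.1, -0.8, -0.6]
width: 0.527
```

```bash
python3 - <<'E'
from h import *
st,p,r=pose(); print(st['time'],inU(p),st['wrist_force'],st['joint_vel'])
c=snap('wrist','w17.png'); s=snap('scene','s17.png'); snap('top','t17.png')
a=cv2.resize(cv2.imread('pics/w17.png')[80:290,150:400],None,fx=2.4,fy=2.4,interpolation=cv2.INTER_CUBIC)
cv2.imwrite('pics/w17z.png',a)
cv2.imwrite('pics/s17z.png',cv2.resize(cv2.imread('pics/s17.png')[170:290,190:370],None,fx=4,fy=4,interpolation=cv2.INTER_CUBIC))
E
```

```text
17.8 [0.0001 0.0001 0.201 ] [-0.0926 -0.8437 -0.5631] [-0.0004  0.0231  0.0351 -0.0007  0.0008 -0.0008]
```

View pics/w17z.png

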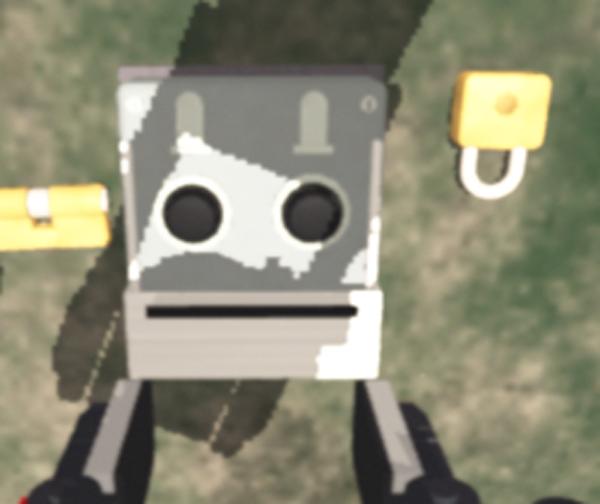

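View pics/s17z.png

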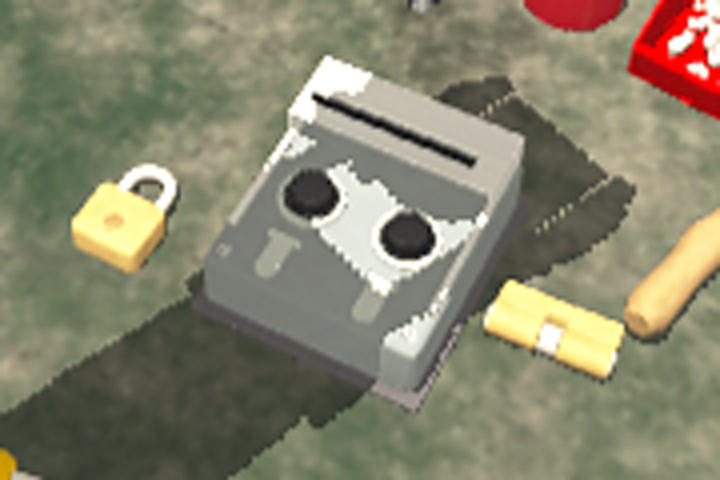

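```bash
python3 -c "
from workcell import finish_job
print(finish_job())"
```

```text
the job is handed in; nothing more can be done
None
```

I opened the shutter to its end stop and held both buttons down together for about 3.8 s. I then lifted clear and handed the job in at about 18 s of the 45 s allowed; it gave no verdict.

**Last checks:**
- **Shutter:** it pushed back with about 11 N at the end stop, and it still looks open in the last pictures. I did not measure its final position by ray casting.
- **Buttons:** during the hold both flags stood upright, with 18–23 N total at the wrist. In the last pictures both caps are up and both flags lie flat.
- **Loose things:** in the scene view the padlock and lock cylinder appear in the same place as at the start, judged by eye. The wrist force is near zero with the arm about 18 cm above the press height.

**What failed or disagreed:**
- **Fingertip height:** at this opening the fingertips sat about 30 mm behind the reported TCP, farther than the 5 mm or so I had worked from. My first push therefore passed over the lip without touching it. I found the real height by touching the shutter plate lightly (about 13 N), which slid the shutter roughly 5 mm.
- **Wrist camera:** it measured the button spacing as about 53 mm instead of 56 mm, and the unit's sideways position differed from the top view by about 3 mm. I used a value in between and confirmed it by seeing the fingers over the caps before pressing.

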